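# Feel out and mark the tight spot in a mandoline's slide

### The arm

A 7-joint arm with a two-finger parallel gripper is mounted at the origin on a cart in front of the work surface, level with it; the furniture and walls round the work are solid. World frame = base frame: x ahead of the robot, y to its left, z up, the work surface at z = 0. Lengths are in m, angles in rad, forces in N, time in s.
With the tool pointing down it reaches from about 0.425 to 0.925 m from the base axis. Payload 6.8 kg.
Tool frame: the origin (TCP) lies at the very end of the fingers, on their centre line; the grasp point (between the pads) lies 19 mm behind it; y points along the fingers, z is the direction in which the jaws open and shut, and the axes are right-handed (so a half turn about y gives the same grasp; the last joint's range is limited). The gripper opens to 85 mm and grips with 20 to 120 N. Pads are 22 mm wide; open, the fingers measure 114 mm over their backs; the gripper's body (76 mm by 85 mm) begins 54 mm behind the grasp point. The pads swing forward as they close: fully open they stand 13 mm farther back than shut.
Start: joints at [1.068, 0.477, 0.022, 1.555, -0.011, 1.109, -0.083], TCP at [0.26, -0.623, 0.231] pointing down, gripper open.
Joint ranges: [-2.96, 2.96], [-0.34, 2.1], [-1.41, 1.46], [0.24, 2.44], [-1.37, 4.51], [0.17, 1.92], [-2.96, 2.96]. Speed limits (rad/s): [2.39, 2.39, 3.14, 3.14, 3.14, 3.14, 3.14].

### API

Orientations are given as a unit quaternion [w, x, y, z].
In Python, from station import * gives the robot as it stands.
- The arm moves only by the shell command python3 -m jog 'ROWS' [OPENING] [FORCE]. ROWS is JSON, a list of rows, each a list of 2 entries, a list of its own where there are three numbers: the shift along the tool's x, y, z in mm, then the turn about the tool's y in rad. A call has 1 to 20 rows; each row is the pose to reach, as a shift and turn from the pose commanded when the call began, along the tool's axes at that moment; what a row does not reach only later rows make up. A row lasts 1/12 s, in which the tool goes at most 41.7 mm and 7.16 degrees, less where a joint would pass 70% of its speed; a pose out of reach is approached as far as the arm can. A call with a gripper value outside its range is refused whole. OPENING is the finger opening in mm, from 0 to 85.4, set as the call begins (- or left out, the last holds). The fingers move at their own pace and stop on an object; FORCE is the grip in N (left out, the last holds). Time passes only in rows, so rows that repeat a pose let the fingers close. It gives the time, the measured TCP pose, the force and the opening at its end, in the units of the state.
- get_obs(): the state, without advancing time (a new reading comes with each control period).
- read_camera(name): name is "scene" or "top" or "wrist"; returns a dict with "img" (384x512x3 uint8, red, green, blue), "depth" (384x512 float32, m along the optical axis (not along the pixel's ray), 0 where there is no reading), "fx", "fy", "cx", "cy" (pixels), "rvec" (rotation vector, rad) and "tvec" (3), from world to camera coordinates, as OpenCV has them. Camera axes: x right, y down, z forward; pixel columns grow to the right and rows downward; lengths in m; the calibration is good to about 2 mm. The wrist camera is an equidistant fisheye: a pixel r from the principal point sees the ray r / f radians off the axis. A picture is of the moment at which its call begins.
- hand_in(): hands the job in, once; it reports no verdict.
The state is a dict: "t": time; "q": joint angles; "joint_vel": joint speeds; "joint_torque": joint torques, N m; "eef_pos": TCP position; "tool_rot": TCP orientation; "contact_force": force on the tool from outside, world axes, zero at the start; "torque": the same for the moment, N m; "gripper_width": opening from 0.0 (shut) to 1.0 (fully open).
Only numpy, scipy, OpenCV 4.12 (cv2) and the standard library are available. Lean on these libraries where they do the work, as an engineer would, in place of code of your own. Each camera call takes 0.05 s, during which the arm holds its last target.

### The job

The food holder of the mandoline slicer drags at one tight spot somewhere along its slide. Take the holder by its knob and stroke it slowly through its full travel to feel for the spot: first until it presses lightly on the rubber buffer at the loop-handle end, then all the way until it presses lightly on the buffer at the other end, without ramming either buffer. Then bring the holder back, leave it standing on the middle of the tight spot, where it drags most, and let go, leaving the food, the mug and the rest alone.

Things in the scene. Friction and masses are not known exactly. Their poses are not given: they have to be found in the camera images.
- mandoline: The mandoline, a flat white and steel slicer held fast to the worktop by suction feet: bed 132 mm wide (its x), 376 mm long (its y); a black loop handle reaches to 248 mm at its -y end. Origin on the worktop under the centre of the bed, z up. The food holder slides along its y. White end bars across both ends are 70 mm high.
- holder: The food holder, a white plate 138 x 90 x 10 mm (underside 52 mm over the worktop) with a low hat and a black knob; it moves only along the mandoline's y and stays where left. Origin on the worktop under its centre, axes as the mandoline's; its y there is 0 in mid-travel, about -110 or +110 mm when it meets a buffer. It runs with about 1.5 N of drag, save at the tight spot.
- knob (a point): Grip point of the holder's upright round black knob, on its axis, 100 mm over the worktop: knob 30 mm in diameter, from 74 mm to 122 mm over the worktop, above a hat 80 mm in diameter that is 74 mm high. It lies above the holder's origin.
- strip: Thin aluminium running strip, 9 x 330 mm, on the mandoline's +x side rail under the holder's edge; same origin and axes as the mandoline. The tight spot hides in it, unseen: with the holder within about 12 mm of it (holder y between -70 and +70 mm, new each time), a hidden sprung shoe presses on the strip with up to 11 N and drag rises smoothly by up to 8 N, alike both ways.
- buffer_handle (a joint): Compression (m) of the rubber buffer bar on the end bar at the loop-handle (-y) end: 0 when free, grows as the holder presses on it, 2.5 N per mm; it is rammed at 7 mm. Its free face is 155 mm from the middle of the bed and 58 mm over the worktop.
- buffer_far (a joint): The same for the buffer at the other (+y) end.
- tomato: A red tomato, 65 mm wide and 71 mm high, loose in front of the mandoline; origin at its underside. Leave it alone.
- onion: A red onion, 72 mm wide and 79 mm high, loose in front of the mandoline; origin at its underside. Leave it alone.
- lemon: A lemon, 77 x 52 x 53 mm, loose to the left of the mandoline; origin at its underside. Leave it alone.
- mug: A speckled white mug, 83 x 120 x 96 mm, to the right; origin at the centre of its underside. Leave it alone.

How it is judged:
By the outcome, as a careful person would: the job done as asked, in the order asked, and still so for the second after the job is handed in, with the robot touching nothing.
It also fails if it takes over 61 s, if anything falls off the work surface, if the arm or the gripper's body presses on something with over 40 N, if the wrist force passes 120 N, or if a joint passes its speed limit or range.

## Working session

There is one attempt and no reset: what is moved stays moved. The work goes in short steps, Python scripts to look and compute and a shell command to move; the robot and the scene stay as the last step left them, time stands still between calls to the robot, and variables do not carry over. Pictures are saved under pics/ and viewed, and the job is handed in when it is done.

```bash
ls; mkdir -p pics
python3 - <<'E'
from station import *
import cv2
o=get_obs()
for k,v in o.items(): print(k,v)
for n in ("scene","top"):
    c=read_camera(n); cv2.imwrite(f"pics/{n}0.png",c["img"][:,:,::-1]); print(n,c["fx"],c["fy"],c["cx"],c["cy"],c["rvec"],c["tvec"])
E
```

```text
pics
t 0.0
q [ 1.06791289  0.47783814  0.02232074  1.55646837 -0.01147999  1.10932499
 -0.08310758]
joint_vel [-1.06282402e-05 -3.10240828e-03  2.42297689e-04 -1.01137639e-03
 -1.08350747e-04  2.53456383e-04  5.55258805e-04]
joint_torque [-6.05722598e-04 -5.96462131e+01  1.60788640e+00 -2.81199753e+01
  1.25403993e-02  9.31255810e-03 -3.09694235e-05]
eef_pos [ 0.25936508 -0.62251781  0.23029273]
tool_rot [ 0.13850093 -0.13887121  0.69402242 -0.692723  ]
contact_force [1.04193729 0.57969606 0.24132786]
torque [ 0.04629593 -0.05095637  0.01579856]
gripper_width 1.0048331487663662
scene 367.7481060267409 367.7481060267409 249.54709966748123 190.39789998214323 [ 0.06413913  2.61007216 -1.67405538] [0.46803791 0.09188802 1.36089781]
top 385.84346747875776 385.84346747875776 265.53548319582785 192.6131117556592 [ 2.15285577 -2.15165749  0.1516571 ] [-0.05792253  0.47653172  1.09763794]
```

View pics/scene0.png

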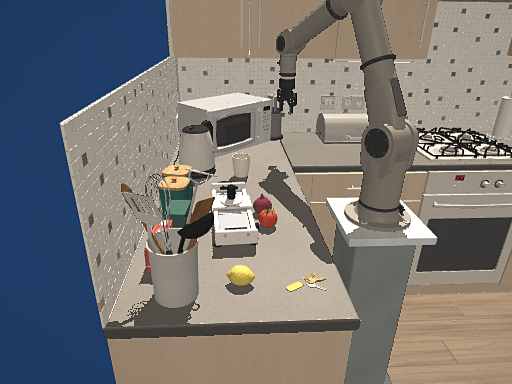

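View pics/top0.png

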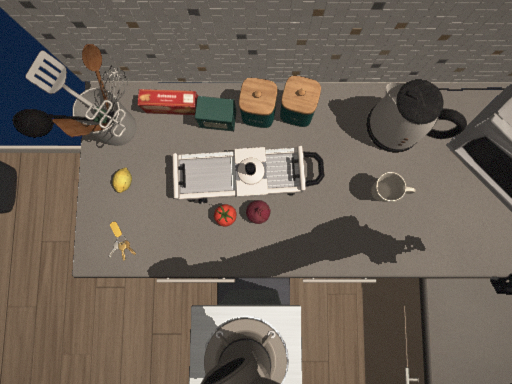

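```bash
cat > h.py <<'E'
from station import *
import cv2, numpy as np
def ray(c,u,v):
    R=cv2.Rodrigues(np.array(c["rvec"]))[0]; t=np.array(c["tvec"])
    d=R.T@np.array([(u-c["cx"])/c["fx"],(v-c["cy"])/c["fy"],1]); return -R.T@t,d
def onz(c,u,v,z):
    o,d=ray(c,u,v); return o+d*(z-o[2])/d[2]
def dep(c,u,v):
    o,d=ray(c,u,v); return o+d*c["depth"][int(round(v)),int(round(u))]
E
python3 - <<'E'
from h import *
c=read_camera("top"); im=c["img"][:,:,::-1]
cv2.imwrite("pics/topcrop0.png",cv2.resize(im[135:225,160:340],None,fx=4.4,fy=4.4,interpolation=cv2.INTER_CUBIC))
# height map of points
H,W=c["depth"].shape
R=cv2.Rodrigues(np.array(c["rvec"]))[0];t=np.array(c["tvec"])
u,v=np.meshgrid(np.arange(W),np.arange(H))
d=c["depth"]; P=np.stack([(u-c["cx"])/c["fx"]*d,(v-c["cy"])/c["fy"]*d,d],-1)
P=(P-t)@R
np.save("P.npy",P)
roi=np.zeros((H,W),bool); roi[140:205,165:330]=1
z=P[...,2]
k=roi&(z>.108)&(z<.135); print("knob top",k.sum(),P[k].mean(0),u[k].mean(),v[k].mean())
m=roi&(z>.064)&(z<.0725); 
bar=m
n,l,s,ce=cv2.connectedComponentsWithStats(bar.astype(np.uint8))
for i in range(1,n):
    if s[i,4]>15: print(s[i],ce[i],P[l==i].mean(0),np.ptp(P[l==i],axis=0))
E
```

```text
knob top 96 [ 0.53486293 -0.01456027  0.12008429] 249.85416666666666 167.04166666666666
[298 145   8  46 194] [301.24226804 167.93814433] [ 0.54319971 -0.15971053  0.06842314] [0.13188358 0.01937218 0.00825341]
[172 153  13  46 218] [175.48165138 176.23853211] [0.51872294 0.19921367 0.0683972 ] [0.13057404 0.03690317 0.00844743]
[235 158  32  26 342] [250.22807018 171.64912281] [ 0.53203436 -0.01379099  0.06897775] [0.07369891 0.08907682 0.00845893]
```

View pics/topcrop0.png

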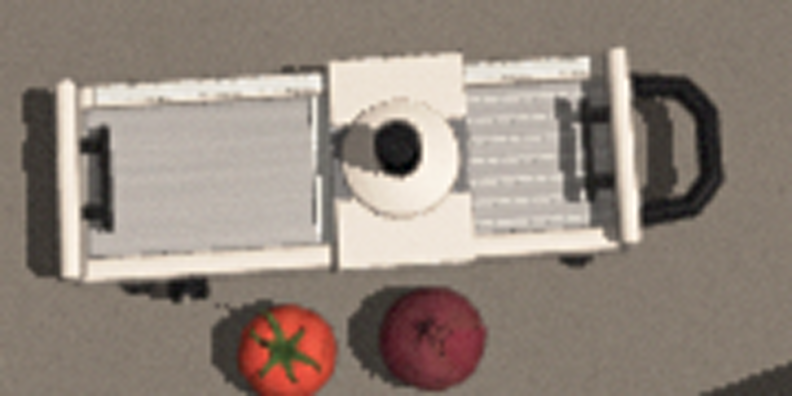

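```bash
cat >> h.py <<'E'
from scipy.spatial.transform import Rotation as Ro
def tool(o):
    w,x,y,z=o["tool_rot"]; return Ro.from_quat([x,y,z,w]).as_matrix()
E
python3 - <<'E'
from h import *
P=np.load("P.npy"); z=P[...,2]
H,W=z.shape; roi=np.zeros((H,W),bool); roi[140:205,165:330]=1
c=read_camera("top")
img=c["img"].astype(int)
v,u=np.mgrid[0:H,0:W]
res=[]
for lo,hi in((295,312),(170,182)):
    m=roi&(u>lo)&(u<hi)&(abs(z-.07)<.003)&(img.min(-1)>150)
    pts=np.array([onz(c,a,b,.07)[:2] for a,b in zip(u[m],v[m])]).astype(np.float32)
    r=cv2.minAreaRect(pts); print(m.sum(),r)
    med=np.median(pts,0); l=cv2.fitLine(pts,cv2.DIST_HUBER,0,.01,.01).ravel(); print(pts.mean(0),med,l)
    res.append(np.array(r[0]))
ctr=(res[0]+res[1])/2; d=res[1]-res[0]; print("ctr",ctr,"len",np.linalg.norm(d),"dir",d/np.linalg.norm(d), "yaw",np.degrees(np.arctan2(-d[0],d[1])))
m=roi&(img.max(-1)<60)&(abs(u-250)<9)&(abs(v-168)<9)&(z>.1)
print("knob",m.sum(),u[m].mean(),v[m].mean(),onz(c,u[m].mean(),v[m].mean(),.12))
# plate by z .055-.065
m=roi&(abs(z-.062)<.003)&(abs(u-250)<22)&(img.min(-1)>150)
pts=np.array([onz(c,a,b,.062)[:2] for a,b in zip(u[m],v[m])]).astype(np.float32); print("plate",m.sum(),cv2.minAreaRect(pts))
o=get_obs(); print(tool(o));
E
```

```text
126 ((0.5445044040679932, -0.1606268733739853), (0.12577252089977264, 0.010340566746890545), 3.6458899974823)
[ 0.54282165 -0.16081385] [ 0.5425454  -0.16134651] [ 0.9980258   0.06280601  0.54282165 -0.16081391]
149 ((0.5209277272224426, 0.19972878694534302), (0.1250932663679123, 0.012200548313558102), 3.8841044902801514)
[0.5229559 0.2002813] [0.5247512 0.20041  ] [0.9970061  0.07732242 0.5101575  0.19937707]
ctr [0.53271607 0.01955096] len 0.36112610209628804 dir [-0.06528655  0.99786656] yaw 3.743306120177648
knob 85 249.72941176470587 167.95294117647057 [ 0.53234935 -0.01423254  0.12      ]
plate 689 ((0.5355194211006165, -0.015035606920719147), (0.1389082819223404, 0.0883745402097702), 3.633216142654419)
[[-9.23057377e-01 -5.29843820e-04  3.84661926e-01]
 [-3.84662273e-01  9.58142207e-04 -9.23056888e-01]
 [ 1.20515160e-04 -9.99999401e-01 -1.08823116e-03]]
```

```bash
python3 -m jog '[[[-10,0,-9],0],[[-30,0,-28],0.03],[[-60,0,-56],0.07],[[-90,5,-84],0.1],[[-120,10,-112],0.13],[[-150,15,-140],0.16],[[-180,20,-168],0.2],[[-210,25,-196],0.23],[[-240,30,-224],0.26],[[-270,35,-252],0.29],[[-300,40,-280],0.33],[[-330,45,-308],0.33],[[-360,50,-336],0.33],[[-390,55,-364],0.33],[[-420,60,-391],0.33],[[-450,62,-419],0.33],[[-475,64,-443],0.33],[[-488,65,-455],0.33],[[-488,65,-455],0.33],[[-488,65,-455],0.33]]'
python3 - <<'E'
from h import *
o=get_obs(); print(o["t"],o["eef_pos"],o["contact_force"]); print(tool(o))
c=read_camera("wrist"); cv2.imwrite("pics/w1.png",c["img"][:,:,::-1])
c=read_camera("top"); cv2.imwrite("pics/t1.png",c["img"][:,:,::-1])
E
```

```text
t: 1.87
eef_pos: [0.5347, -0.0136, 0.1662]
tool_rot: [0.024, -0.024, 0.707, -0.707]
contact_force: [0.5, -1.2, -0.6]
gripper_width: 1.002
1.8667 [ 0.53466991 -0.01357544  0.16617898] [ 0.48667275 -1.22513649 -0.56009203]
[[-9.97678219e-01 -4.36663996e-04  6.81027237e-02]
 [-6.81028134e-02  1.93881157e-04 -9.97678289e-01]
 [ 4.22446354e-04 -9.99999886e-01 -2.23169054e-04]]
```

View pics/w1.png

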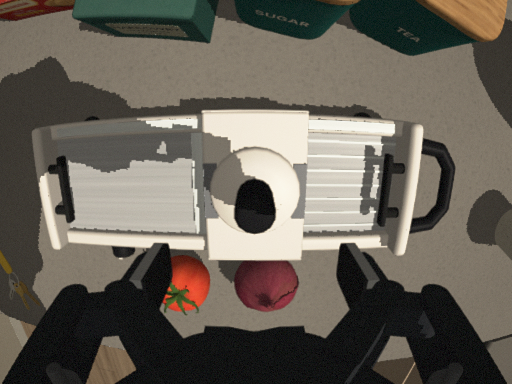

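```bash
cat >> h.py <<'E'
def wray(c,u,v):
    R=cv2.Rodrigues(np.array(c["rvec"]))[0]; t=np.array(c["tvec"])
    a=np.array([u-c["cx"],v-c["cy"]]); r=np.hypot(*a); th=r/c["fx"]
    d=R.T@np.r_[np.sin(th)*a/max(r,1e-9),np.cos(th)]; return -R.T@t,d
def wonz(c,u,v,z):
    o,d=wray(c,u,v); return o+d*(z-o[2])/d[2]
E
python3 - <<'E'
from h import *
c=read_camera("wrist"); g=c["img"].max(-1)
m=((g<50)).astype(np.uint8); m[:170]=0;m[240:]=0;m[:,:225]=0;m[:,285:]=0
n,l,s,ce=cv2.connectedComponentsWithStats(m)
for i in range(1,n): print(s[i],ce[i])
i=1+np.argmax(s[1:,4]); cs=cv2.findContours((l==i).astype(np.uint8),0,1)[0][0][:,0]
# outline: top of knob is nearest camera -> lower part
print("cam",wray(c,256,192)[0])
for row in range(s[i,1],s[i,1]+s[i,3],5):
    x=np.where(l[row]==i)[0]; print(row,x.min(),x.max(),wonz(c,x.min()-.5,row,.122),wonz(c,x.max()+.5,row,.122))
E
```

```text
[ 231  178   40   54 1726] [250.53707995 205.66743917]
cam [ 0.60990435 -0.01094911  0.30878308]
178 250 250 [ 0.56241645 -0.01118072  0.122     ] [ 0.56245697 -0.01182743  0.122     ]
183 239 262 [ 0.55861795 -0.00422489  0.122     ] [ 0.55959824 -0.019826    0.122     ]
188 236 265 [ 0.55510705 -0.00242547  0.122     ] [ 0.55634116 -0.02202773  0.122     ]
193 234 267 [ 0.55160042 -0.00126272  0.122     ] [ 0.5530093  -0.02359691  0.122     ]
198 233 268 [ 0.54809725 -0.00074726  0.122     ] [ 0.54960009 -0.02452371  0.122     ]
203 232 269 [ 5.44553967e-01 -2.23250904e-04  1.22000000e-01] [ 0.54615248 -0.02546274  0.122     ]
208 231 270 [5.40967740e-01 3.09768521e-04 1.22000000e-01] [ 0.54266374 -0.02641477  0.122     ]
213 231 270 [5.37380849e-01 1.77039039e-04 1.22000000e-01] [ 0.53909047 -0.02670715  0.122     ]
218 232 269 [ 0.53379308 -0.00063347  0.122     ] [ 0.53543044 -0.02632806  0.122     ]
223 234 267 [ 0.53020369 -0.00213387  0.122     ] [ 0.53168081 -0.02526532  0.122     ]
228 239 262 [ 0.52670396 -0.00570859  0.122     ] [ 0.52775522 -0.02213634  0.122     ]
```

```bash
python3 -m jog '[[[-1,10,0],0],[[-1,25,0],0],[[-1,40,0],0],[[-1,55,0],0],[[-1,68,0],0],[[-1,78,0],0],[[-1,83,0],0],[[-1,84,0],0],[[-1,84,0],0]]' - 40
python3 -m jog '[[[0,0,0],0]]'
python3 -m jog '[[[0,0,0],0]]'
python3 -m jog '[[[0,0,0],0],[[0,0,0],0],[[0,0,0],0]]' 45 40
python3 -m jog '[[[0,0,0],0],[[0,0,0],0]]' 20 40
python3 -m jog '[[[0,0,0],0],[[0,0,0],0]]'
```

```text
t: 2.77
eef_pos: [0.536, -0.0156, 0.0822]
tool_rot: [-0.023, 0.023, -0.707, 0.707]
contact_force: [-0.0, -0.1, -0.1]
gripper_width: 1.001
t: 2.85
eef_pos: [0.5366, -0.0154, 0.0829]
tool_rot: [-0.023, 0.022, -0.707, 0.707]
contact_force: [-0.6, -0.1, -0.1]
gripper_width: 1.0
t: 2.93
eef_pos: [0.5367, -0.0154, 0.083]
tool_rot: [-0.023, 0.022, -0.707, 0.707]
contact_force: [-0.3, -0.2, 0.3]
gripper_width: 1.002
t: 3.18
eef_pos: [0.5363, -0.0153, 0.0826]
tool_rot: [-0.023, 0.023, -0.707, 0.707]
contact_force: [-0.4, -0.4, 0.5]
gripper_width: 0.604
t: 3.35
eef_pos: [0.5362, -0.0152, 0.0826]
tool_rot: [0.023, -0.023, 0.707, -0.707]
contact_force: [-3.1, -0.4, 3.5]
gripper_width: 0.341
t: 3.52
eef_pos: [0.5362, -0.0152, 0.0826]
tool_rot: [0.023, -0.023, 0.707, -0.707]
contact_force: [-1.7, 0.2, 4.6]
gripper_width: 0.336
```

```bash
f(){ grep -E '^t:|eef|contact' | tr '\n' ' '; echo; }
python3 -m jog '[[[0,0,1],0],[[0,0,3],0]]' |f
python3 -m jog '[[[0,0,2],0],[[0,0,4],0]]' |f
python3 -m jog '[[[0,0,2],0],[[0,0,4],0]]' |f
python3 -m jog '[[[0,0,2],0],[[0,0,4],0]]' |f
python3 -m jog '[[[0,0,2],0],[[0,0,4],0]]' |f
python3 -m jog '[[[0,0,2],0],[[0,0,4],0]]' |f
python3 -m jog '[[[0,0,2],0],[[0,0,4],0]]' |f
python3 -m jog '[[[0,0,2],0],[[0,0,4],0]]' |f
```

```text
t: 3.68 eef_pos: [0.5364, -0.0176, 0.0826] contact_force: [-2.3, 0.8, 5.3] 
t: 3.85 eef_pos: [0.5366, -0.0219, 0.0826] contact_force: [-1.7, 1.5, 6.0] 
t: 4.02 eef_pos: [0.5369, -0.026, 0.0826] contact_force: [-2.3, 1.1, 5.4] 
t: 4.18 eef_pos: [0.5372, -0.03, 0.0826] contact_force: [-1.2, 1.1, 5.6] 
t: 4.35 eef_pos: [0.5374, -0.034, 0.0826] contact_force: [-1.9, 1.1, 5.1] 
t: 4.52 eef_pos: [0.5377, -0.038, 0.0826] contact_force: [-1.3, 1.0, 6.0] 
t: 4.68 eef_pos: [0.5379, -0.042, 0.0826] contact_force: [-2.5, 2.1, 5.8] 
t: 4.85 eef_pos: [0.5382, -0.0459, 0.0826] contact_force: [-1.3, 1.0, 5.4]
```

```bash
f(){ grep -E '^t:|eef|contact' | tr '\n' ' '; echo; }
python3 -m jog '[[[0,0,2],0],[[0,0,4],0]]' |f
python3 -m jog '[[[0,0,2],0],[[0,0,4],0]]' |f
python3 -m jog '[[[0,0,2],0],[[0,0,4],0]]' |f
python3 -m jog '[[[0,0,2],0],[[0,0,4],0]]' |f
python3 -m jog '[[[0,0,2],0],[[0,0,4],0]]' |f
python3 -m jog '[[[0,0,2],0],[[0,0,4],0]]' |f
python3 -m jog '[[[0,0,2],0],[[0,0,4],0]]' |f
python3 -m jog '[[[0,0,2],0],[[0,0,4],0]]' |f
python3 -m jog '[[[0,0,2],0],[[0,0,4],0]]' |f
```

```text
t: 5.02 eef_pos: [0.5385, -0.05, 0.0826] contact_force: [-2.8, 1.0, 5.7] 
t: 5.18 eef_pos: [0.5387, -0.054, 0.0826] contact_force: [-1.4, 0.5, 6.0] 
t: 5.35 eef_pos: [0.539, -0.058, 0.0826] contact_force: [-3.1, 0.8, 6.2] 
t: 5.52 eef_pos: [0.5392, -0.0619, 0.0826] contact_force: [-1.5, 1.8, 6.3] 
t: 5.68 eef_pos: [0.5395, -0.0659, 0.0826] contact_force: [-2.1, 0.6, 5.0] 
t: 5.85 eef_pos: [0.5397, -0.0699, 0.0826] contact_force: [-1.6, 0.8, 5.6] 
t: 6.02 eef_pos: [0.54, -0.0739, 0.0826] contact_force: [-3.1, 2.3, 5.8] 
t: 6.18 eef_pos: [0.5403, -0.0779, 0.0826] contact_force: [-1.8, 2.0, 5.7] 
t: 6.35 eef_pos: [0.5405, -0.0819, 0.0826] contact_force: [-1.7, 1.6, 5.4]
```

```bash
f(){ grep -E '^t:|eef|contact' | tr '\n' ' '; echo; }
python3 -m jog '[[[0,0,1],0],[[0,0,2],0]]' |f
python3 -m jog '[[[0,0,1],0],[[0,0,2],0]]' |f
python3 -m jog '[[[0,0,1],0]]' |f
python3 -m jog '[[[0,0,1],0]]' |f
python3 -m jog '[[[0,0,1],0]]' |f
python3 -m jog '[[[0,0,1],0]]' |f
python3 -m jog '[[[0,0,0],0]]' |f
```

```text
t: 6.52 eef_pos: [0.5407, -0.084, 0.0826] contact_force: [-1.5, 0.6, 5.7] 
t: 6.68 eef_pos: [0.5408, -0.0859, 0.0826] contact_force: [-2.1, 2.3, 6.2] 
t: 6.77 eef_pos: [0.5408, -0.0869, 0.0826] contact_force: [-2.1, 2.2, 5.1] 
t: 6.85 eef_pos: [0.5409, -0.0879, 0.0826] contact_force: [-1.7, 2.2, 5.1] 
t: 6.93 eef_pos: [0.541, -0.0889, 0.0826] contact_force: [-2.2, 2.7, 6.7] 
t: 7.02 eef_pos: [0.541, -0.0894, 0.0826] contact_force: [-2.0, 3.3, 6.3] 
t: 7.1 eef_pos: [0.541, -0.0895, 0.0826] contact_force: [-2.3, 2.0, 6.1]
```

```bash
f(){ grep -E '^t:|eef|contact' | tr '\n' ' '; echo; }
python3 -m jog '[[[0,0,1],0]]' |f
python3 -m jog '[[[0,0,0],0]]' |f
python3 -m jog '[[[0,0,1],0]]' |f
python3 -m jog '[[[0,0,0],0]]' |f
```

```text
t: 7.18 eef_pos: [0.541, -0.0899, 0.0826] contact_force: [-2.1, 5.0, 5.8] 
t: 7.27 eef_pos: [0.541, -0.09, 0.0826] contact_force: [-1.7, 3.2, 6.3] 
t: 7.35 eef_pos: [0.5411, -0.0904, 0.0826] contact_force: [-2.5, 6.2, 7.5] 
t: 7.43 eef_pos: [0.5411, -0.0905, 0.0826] contact_force: [-2.5, 5.0, 7.3]
```

```bash
f(){ grep -E '^t:|eef|contact' | tr '\n' ' '; echo; }
python3 -m jog '[[[0,0,1],0]]' |f
python3 -m jog '[[[0,0,1],0]]' |f
python3 -m jog '[[[0,0,0],0]]' |f
python3 -m jog '[[[0,0,0],0],[[0,0,0],0]]' |f
python3 - <<'E'
from h import *
c=read_camera("top"); cv2.imwrite("pics/t2.png",cv2.resize(c["img"][135:225,160:340,::-1],None,fx=4.4,fy=4.4,interpolation=cv2.INTER_CUBIC))
E
```

```text
t: 7.52 eef_pos: [0.5411, -0.0909, 0.0826] contact_force: [-2.9, 7.9, 7.2] 
t: 7.6 eef_pos: [0.5411, -0.0914, 0.0826] contact_force: [-1.8, 8.6, 7.7] 
t: 7.68 eef_pos: [0.5411, -0.0915, 0.0826] contact_force: [-3.6, 8.1, 7.2] 
t: 7.85 eef_pos: [0.5411, -0.0915, 0.0826] contact_force: [-2.2, 6.6, 7.3]
```

View pics/t2.png

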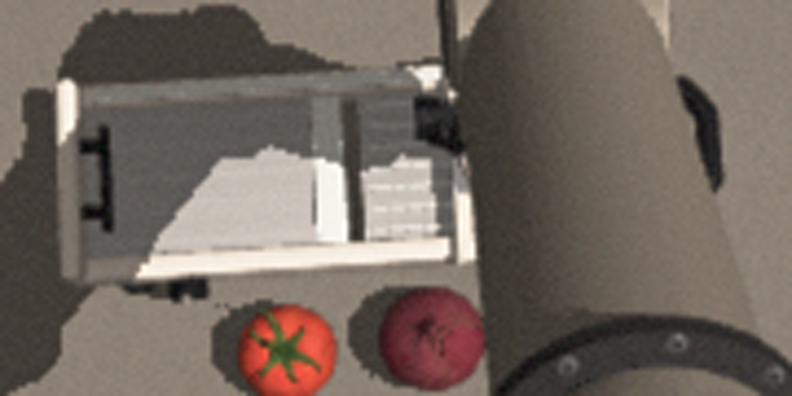

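```bash
f(){ grep -E '^t:|eef|contact' | tr '\n' ' '; echo; }
python3 -m jog '[[[0,0,-1],0],[[0,0,-3],0],[[0,0,-5],0],[[0,0,-7],0],[[0,0,-9],0],[[0,0,-11],0],[[0,0,-13],0]]' |f
python3 -m jog '[[[0,0,-2],0],[[0,0,-4],0],[[0,0,-6],0],[[0,0,-8],0]]' |f
python3 -m jog '[[[0,0,-2],0],[[0,0,-4],0],[[0,0,-6],0],[[0,0,-8],0]]' |f
python3 -m jog '[[[0,0,-2],0],[[0,0,-4],0]]' |f
python3 -m jog '[[[0,0,-2],0],[[0,0,-4],0]]' |f
python3 -m jog '[[[0,0,-2],0],[[0,0,-4],0]]' |f
python3 -m jog '[[[0,0,-2],0],[[0,0,-4],0]]' |f
python3 -m jog '[[[0,0,-2],0],[[0,0,-4],0]]' |f
python3 -m jog '[[[0,0,-2],0],[[0,0,-4],0]]' |f
python3 -m jog '[[[0,0,-2],0],[[0,0,-4],0]]' |f
python3 -m jog '[[[0,0,-2],0],[[0,0,-4],0]]' |f
python3 -m jog '[[[0,0,-2],0],[[0,0,-4],0]]' |f
python3 -m jog '[[[0,0,-2],0],[[0,0,-4],0]]' |f
```

```text
t: 8.48 eef_pos: [0.5405, -0.082, 0.0826] contact_force: [-0.9, -2.4, 4.8] 
t: 8.82 eef_pos: [0.54, -0.074, 0.0826] contact_force: [-1.5, -1.8, 4.3] 
t: 9.15 eef_pos: [0.5395, -0.066, 0.0826] contact_force: [-0.5, -1.8, 5.0] 
t: 9.32 eef_pos: [0.5392, -0.0621, 0.0826] contact_force: [-1.4, -1.5, 5.4] 
t: 9.48 eef_pos: [0.539, -0.058, 0.0826] contact_force: [-0.5, -1.6, 5.3] 
t: 9.65 eef_pos: [0.5387, -0.0541, 0.0826] contact_force: [-1.2, -1.7, 4.4] 
t: 9.82 eef_pos: [0.5385, -0.0501, 0.0826] contact_force: [-2.1, -1.7, 4.7] 
t: 9.98 eef_pos: [0.5382, -0.0461, 0.0826] contact_force: [-1.8, -1.3, 5.1] 
t: 10.15 eef_pos: [0.538, -0.0421, 0.0826] contact_force: [-1.3, -1.1, 4.7] 
t: 10.32 eef_pos: [0.5377, -0.0381, 0.0826] contact_force: [-1.3, -1.7, 5.5] 
t: 10.48 eef_pos: [0.5374, -0.0341, 0.0826] contact_force: [-1.4, -2.0, 4.0] 
t: 10.65 eef_pos: [0.5372, -0.0301, 0.0826] contact_force: [-1.4, -1.4, 5.8] 
t: 10.82 eef_pos: [0.5369, -0.0261, 0.0826] contact_force: [-1.6, -1.3, 3.9]
```

Next 2 mm sampling across the unexplored section.

```bash
f(){ grep -E '^t:|eef|contact' | tr '\n' ' '; echo; }
python3 -m jog '[[[0,0,-2],0],[[0,0,-4],0]]' |f
python3 -m jog '[[[0,0,-2],0],[[0,0,-4],0]]' |f
python3 -m jog '[[[0,0,-2],0]]' |f
python3 -m jog '[[[0,0,-2],0]]' |f
python3 -m jog '[[[0,0,-2],0]]' |f
python3 -m jog '[[[0,0,-2],0]]' |f
python3 -m jog '[[[0,0,-2],0]]' |f
python3 -m jog '[[[0,0,-2],0]]' |f
python3 -m jog '[[[0,0,-2],0]]' |f
python3 -m jog '[[[0,0,-2],0]]' |f
python3 -m jog '[[[0,0,-2],0]]' |f
python3 -m jog '[[[0,0,-2],0]]' |f
python3 -m jog '[[[0,0,-2],0]]' |f
python3 -m jog '[[[0,0,-2],0]]' |f
python3 -m jog '[[[0,0,-2],0]]' |f
python3 -m jog '[[[0,0,-2],0]]' |f
python3 -m jog '[[[0,0,-2],0]]' |f
python3 -m jog '[[[0,0,-2],0]]' |f
python3 -m jog '[[[0,0,-2],0]]' |f
python3 -m jog '[[[0,0,-2],0]]' |f
```

```text
t: 10.98 eef_pos: [0.5366, -0.0221, 0.0826] contact_force: [-1.4, -1.5, 5.8] 
t: 11.15 eef_pos: [0.5364, -0.0181, 0.0826] contact_force: [-1.6, -0.9, 5.9] 
t: 11.23 eef_pos: [0.5363, -0.0161, 0.0826] contact_force: [-1.5, -1.9, 5.0] 
t: 11.32 eef_pos: [0.5361, -0.0141, 0.0826] contact_force: [-1.1, -1.6, 5.4] 
t: 11.4 eef_pos: [0.536, -0.0121, 0.0826] contact_force: [-1.0, -1.7, 5.2] 
t: 11.48 eef_pos: [0.5359, -0.0101, 0.0826] contact_force: [-1.9, -1.5, 5.3] 
t: 11.57 eef_pos: [0.5357, -0.0081, 0.0826] contact_force: [-1.8, -1.5, 5.3] 
t: 11.65 eef_pos: [0.5356, -0.0061, 0.0826] contact_force: [-1.6, -1.4, 5.0] 
t: 11.73 eef_pos: [0.5355, -0.0041, 0.0826] contact_force: [-1.3, -2.0, 5.3] 
t: 11.82 eef_pos: [0.5354, -0.0021, 0.0826] contact_force: [-1.7, -2.0, 5.8] 
t: 11.9 eef_pos: [0.5352, -0.0001, 0.0826] contact_force: [-1.3, -1.8, 5.8] 
t: 11.98 eef_pos: [0.5351, 0.0019, 0.0826] contact_force: [-1.7, -1.5, 6.4] 
t: 12.07 eef_pos: [0.535, 0.0039, 0.0826] contact_force: [-2.0, -1.6, 5.3] 
t: 12.15 eef_pos: [0.5348, 0.0059, 0.0826] contact_force: [-1.6, -2.1, 6.6] 
t: 12.23 eef_pos: [0.5347, 0.0079, 0.0826] contact_force: [-0.4, -2.3, 5.9] 
t: 12.32 eef_pos: [0.5346, 0.0099, 0.0826] contact_force: [-1.3, -2.4, 5.4] 
t: 12.4 eef_pos: [0.5345, 0.0119, 0.0826] contact_force: [-2.0, -2.0, 4.8] 
t: 12.48 eef_pos: [0.5343, 0.0139, 0.0826] contact_force: [-0.3, -2.3, 5.5] 
t: 12.57 eef_pos: [0.5342, 0.0159, 0.0826] contact_force: [-0.4, -1.4, 5.3] 
t: 12.65 eef_pos: [0.5341, 0.0179, 0.0826] contact_force: [-1.6, -1.8, 5.8]
```

```bash
f(){ grep -E '^t:|eef|contact' | tr '\n' ' '; echo; }
python3 -m jog '[[[0,0,-2],0]]' |f
python3 -m jog '[[[0,0,-2],0]]' |f
python3 -m jog '[[[0,0,-2],0]]' |f
python3 -m jog '[[[0,0,-2],0]]' |f
python3 -m jog '[[[0,0,-2],0]]' |f
python3 -m jog '[[[0,0,-2],0]]' |f
python3 -m jog '[[[0,0,-2],0]]' |f
python3 -m jog '[[[0,0,-2],0]]' |f
python3 -m jog '[[[0,0,-2],0]]' |f
python3 -m jog '[[[0,0,-2],0]]' |f
python3 -m jog '[[[0,0,-2],0]]' |f
python3 -m jog '[[[0,0,-2],0]]' |f
python3 -m jog '[[[0,0,-2],0]]' |f
python3 -m jog '[[[0,0,-2],0]]' |f
python3 -m jog '[[[0,0,-2],0]]' |f
python3 -m jog '[[[0,0,-2],0]]' |f
python3 -m jog '[[[0,0,-2],0]]' |f
python3 -m jog '[[[0,0,-2],0]]' |f
python3 -m jog '[[[0,0,-2],0]]' |f
python3 -m jog '[[[0,0,-2],0]]' |f
```

```text
t: 12.73 eef_pos: [0.5339, 0.0199, 0.0826] contact_force: [-2.0, -1.6, 5.2] 
t: 12.82 eef_pos: [0.5338, 0.0219, 0.0826] contact_force: [-1.5, -1.0, 6.6] 
t: 12.9 eef_pos: [0.5337, 0.0239, 0.0826] contact_force: [-0.8, -2.2, 5.3] 
t: 12.98 eef_pos: [0.5335, 0.0259, 0.0826] contact_force: [-1.1, -1.6, 5.2] 
t: 13.07 eef_pos: [0.5334, 0.0279, 0.0826] contact_force: [-1.7, -2.1, 5.2] 
t: 13.15 eef_pos: [0.5333, 0.0299, 0.0826] contact_force: [-1.4, -1.5, 5.3] 
t: 13.23 eef_pos: [0.5332, 0.0319, 0.0826] contact_force: [-1.5, -1.7, 5.6] 
t: 13.32 eef_pos: [0.533, 0.0339, 0.0826] contact_force: [-1.5, -2.5, 6.0] 
t: 13.4 eef_pos: [0.5329, 0.0359, 0.0826] contact_force: [-0.7, -1.5, 5.1] 
t: 13.48 eef_pos: [0.5328, 0.0379, 0.0826] contact_force: [-1.5, -1.5, 5.3] 
t: 13.57 eef_pos: [0.5327, 0.0399, 0.0826] contact_force: [-1.5, -1.7, 5.7] 
t: 13.65 eef_pos: [0.5325, 0.0419, 0.0826] contact_force: [-1.5, -1.9, 6.1] 
t: 13.73 eef_pos: [0.5324, 0.0439, 0.0826] contact_force: [-1.3, -1.5, 6.0] 
t: 13.82 eef_pos: [0.5322, 0.0458, 0.0826] contact_force: [-2.5, -1.2, 5.6] 
t: 13.9 eef_pos: [0.5321, 0.0479, 0.0826] contact_force: [-1.4, -3.1, 5.2] 
t: 13.98 eef_pos: [0.532, 0.0499, 0.0826] contact_force: [-0.5, -1.6, 5.9] 
t: 14.07 eef_pos: [0.5319, 0.0519, 0.0826] contact_force: [-1.2, -1.9, 5.8] 
t: 14.15 eef_pos: [0.5318, 0.0539, 0.0826] contact_force: [-1.8, -1.2, 6.4] 
t: 14.23 eef_pos: [0.5316, 0.0558, 0.0826] contact_force: [-1.0, -1.3, 6.5] 
t: 14.32 eef_pos: [0.5315, 0.0579, 0.0826] contact_force: [-2.4, -1.5, 6.0]
```

```bash
f(){ grep -E '^t:|eef|contact' | tr '\n' ' '; echo; }
python3 -m jog '[[[0,0,-2],0]]' |f
python3 -m jog '[[[0,0,-2],0]]' |f
python3 -m jog '[[[0,0,-2],0]]' |f
python3 -m jog '[[[0,0,-2],0]]' |f
python3 -m jog '[[[0,0,-2],0]]' |f
python3 -m jog '[[[0,0,-2],0]]' |f
python3 -m jog '[[[0,0,-2],0]]' |f
python3 -m jog '[[[0,0,-2],0]]' |f
python3 -m jog '[[[0,0,-2],0]]' |f
python3 -m jog '[[[0,0,-2],0]]' |f
python3 -m jog '[[[0,0,-2],0]]' |f
python3 -m jog '[[[0,0,-2],0]]' |f
python3 -m jog '[[[0,0,-2],0]]' |f
python3 -m jog '[[[0,0,-2],0]]' |f
python3 -m jog '[[[0,0,-2],0]]' |f
python3 -m jog '[[[0,0,-2],0]]' |f
python3 -m jog '[[[0,0,-2],0]]' |f
python3 -m jog '[[[0,0,-2],0]]' |f
python3 -m jog '[[[0,0,-2],0]]' |f
python3 -m jog '[[[0,0,-2],0]]' |f
```

```text
t: 14.4 eef_pos: [0.5313, 0.0598, 0.0826] contact_force: [-2.6, -1.9, 6.0] 
t: 14.48 eef_pos: [0.5312, 0.0615, 0.0826] contact_force: [-1.8, -3.1, 5.7] 
t: 14.57 eef_pos: [0.5311, 0.063, 0.0826] contact_force: [-1.3, -4.7, 6.7] 
t: 14.65 eef_pos: [0.531, 0.0646, 0.0826] contact_force: [-2.1, -6.0, 7.1] 
t: 14.73 eef_pos: [0.5309, 0.0663, 0.0826] contact_force: [-1.4, -5.0, 6.5] 
t: 14.82 eef_pos: [0.5308, 0.0682, 0.0826] contact_force: [-1.7, -6.1, 7.4] 
t: 14.9 eef_pos: [0.5306, 0.0701, 0.0826] contact_force: [-1.4, -6.1, 7.6] 
t: 14.98 eef_pos: [0.5305, 0.0722, 0.0826] contact_force: [-1.9, -5.0, 6.7] 
t: 15.07 eef_pos: [0.5304, 0.0745, 0.0826] contact_force: [-1.8, -4.6, 6.0] 
t: 15.15 eef_pos: [0.5302, 0.0768, 0.0826] contact_force: [-0.9, -3.9, 5.9] 
t: 15.23 eef_pos: [0.5301, 0.0791, 0.0826] contact_force: [-0.5, -2.4, 5.5] 
t: 15.32 eef_pos: [0.5299, 0.0814, 0.0826] contact_force: [-1.6, -2.9, 5.5] 
t: 15.4 eef_pos: [0.5298, 0.0837, 0.0826] contact_force: [-1.7, -1.8, 6.3] 
t: 15.48 eef_pos: [0.5297, 0.0858, 0.0826] contact_force: [-1.3, -1.9, 5.2] 
t: 15.57 eef_pos: [0.5295, 0.0878, 0.0826] contact_force: [-2.5, -1.4, 5.1] 
t: 15.65 eef_pos: [0.5294, 0.0898, 0.0826] contact_force: [-1.1, -0.4, 5.4] 
t: 15.73 eef_pos: [0.5293, 0.0918, 0.0826] contact_force: [-0.6, -2.2, 6.3] 
t: 15.82 eef_pos: [0.5292, 0.0938, 0.0826] contact_force: [-2.1, -1.5, 5.7] 
t: 15.9 eef_pos: [0.529, 0.0958, 0.0826] contact_force: [-0.8, -1.6, 5.7] 
t: 15.98 eef_pos: [0.5289, 0.0979, 0.0826] contact_force: [-1.3, -2.0, 6.0]
```

```bash
f(){ grep -E '^t:|eef|contact' | tr '\n' ' '; echo; }
python3 -m jog '[[[0,0,-2],0],[[0,0,-4],0],[[0,0,-6],0],[[0,0,-8],0]]' |f
python3 -m jog '[[[0,0,-2],0],[[0,0,-4],0],[[0,0,-6],0],[[0,0,-8],0]]' |f
python3 -m jog '[[[0,0,-2],0],[[0,0,-4],0],[[0,0,-6],0]]' |f
python3 -m jog '[[[0,0,-1],0],[[0,0,-2],0]]' |f
python3 -m jog '[[[0,0,-1],0],[[0,0,-2],0]]' |f
python3 -m jog '[[[0,0,-1],0],[[0,0,-2],0]]' |f
python3 -m jog '[[[0,0,-1],0],[[0,0,-2],0]]' |f
python3 -m jog '[[[0,0,-1],0]]' |f
python3 -m jog '[[[0,0,0],0]]' |f
```

```text
t: 16.32 eef_pos: [0.5284, 0.1059, 0.0826] contact_force: [-1.9, -2.0, 6.3] 
t: 16.65 eef_pos: [0.5279, 0.1139, 0.0826] contact_force: [-1.2, -1.7, 6.5] 
t: 16.9 eef_pos: [0.5275, 0.1198, 0.0826] contact_force: [-1.5, -1.7, 5.5] 
t: 17.07 eef_pos: [0.5273, 0.1219, 0.0826] contact_force: [-1.5, -2.3, 5.6] 
t: 17.23 eef_pos: [0.5272, 0.1238, 0.0826] contact_force: [-1.5, -1.3, 6.1] 
t: 17.4 eef_pos: [0.5271, 0.1258, 0.0826] contact_force: [-1.1, -1.1, 5.1] 
t: 17.57 eef_pos: [0.527, 0.1278, 0.0826] contact_force: [-1.1, -1.2, 6.0] 
t: 17.65 eef_pos: [0.5269, 0.1288, 0.0826] contact_force: [-1.9, -2.1, 5.8] 
t: 17.73 eef_pos: [0.5269, 0.129, 0.0826] contact_force: [-1.8, -0.1, 6.0]
```

```bash
f(){ grep -E '^t:|eef|contact' | tr '\n' ' '; echo; }
python3 -m jog '[[[0,0,-1],0]]' |f
python3 -m jog '[[[0,0,-1],0]]' |f
python3 -m jog '[[[0,0,-1],0]]' |f
python3 -m jog '[[[0,0,-1],0]]' |f
python3 -m jog '[[[0,0,0],0]]' |f
```

```text
t: 17.82 eef_pos: [0.5268, 0.1297, 0.0826] contact_force: [-1.1, -1.4, 5.1] 
t: 17.9 eef_pos: [0.5268, 0.1308, 0.0826] contact_force: [-1.7, -1.5, 5.6] 
t: 17.98 eef_pos: [0.5267, 0.1317, 0.0826] contact_force: [-1.8, -2.8, 6.8] 
t: 18.07 eef_pos: [0.5267, 0.1322, 0.0826] contact_force: [-2.0, -3.8, 7.2] 
t: 18.15 eef_pos: [0.5267, 0.1323, 0.0826] contact_force: [-0.8, -2.6, 6.7]
```

```bash
f(){ grep -E '^t:|eef|contact' | tr '\n' ' '; echo; }
python3 -m jog '[[[0,0,-1],0]]' |f
python3 -m jog '[[[0,0,-1],0]]' |f
python3 -m jog '[[[0,0,-1],0]]' |f
python3 -m jog '[[[0,0,-1],0]]' |f
python3 -m jog '[[[0,0,-1],0],[[0,0,-1],0],[[0,0,-1],0]]' |f
```

```text
t: 18.23 eef_pos: [0.5266, 0.1326, 0.0826] contact_force: [-1.3, -5.4, 7.5] 
t: 18.32 eef_pos: [0.5266, 0.1332, 0.0826] contact_force: [-1.0, -6.0, 8.0] 
t: 18.4 eef_pos: [0.5266, 0.1337, 0.0826] contact_force: [-1.3, -7.6, 8.5] 
t: 18.48 eef_pos: [0.5265, 0.1342, 0.0826] contact_force: [-1.4, -8.6, 8.6] 
t: 18.73 eef_pos: [0.5265, 0.1347, 0.0826] contact_force: [-1.6, -8.1, 8.5]
```

```bash
f(){ grep -E '^t:|eef|contact' | tr '\n' ' '; echo; }
python3 -m jog '[[[0,0,1],0],[[0,0,3],0],[[0,0,5],0],[[0,0,7],0],[[0,0,9],0],[[0,0,11],0],[[0,0,13],0],[[0,0,15],0],[[0,0,17],0],[[0,0,19],0],[[0,0,21],0],[[0,0,23],0],[[0,0,25],0],[[0,0,27],0],[[0,0,29],0],[[0,0,31],0],[[0,0,33],0],[[0,0,35],0],[[0,0,37],0],[[0,0,39],0]]' |f
python3 -m jog '[[[0,0,2],0],[[0,0,3],0],[[0,0,4],0]]' |f
for i in 1; do :; done
python3 -m jog '[[[0,0,1],0]]' |f
python3 -m jog '[[[0,0,1],0]]' |f
python3 -m jog '[[[0,0,1],0]]' |f
python3 -m jog '[[[0,0,1],0]]' |f
python3 -m jog '[[[0,0,1],0]]' |f
python3 -m jog '[[[0,0,1],0]]' |f
python3 -m jog '[[[0,0,1],0]]' |f
python3 -m jog '[[[0,0,1],0]]' |f
python3 -m jog '[[[0,0,1],0]]' |f
python3 -m jog '[[[0,0,1],0]]' |f
python3 -m jog '[[[0,0,1],0]]' |f
python3 -m jog '[[[0,0,1],0]]' |f
python3 -m jog '[[[0,0,1],0]]' |f
python3 -m jog '[[[0,0,1],0]]' |f
python3 -m jog '[[[0,0,1],0]]' |f
python3 -m jog '[[[0,0,1],0]]' |f
python3 -m jog '[[[0,0,1],0]]' |f
python3 -m jog '[[[0,0,1],0]]' |f
python3 -m jog '[[[0,0,1],0]]' |f
python3 -m jog '[[[0,0,1],0]]' |f
python3 -m jog '[[[0,0,1],0]]' |f
python3 -m jog '[[[0,0,1],0]]' |f
python3 -m jog '[[[0,0,1],0]]' |f
python3 -m jog '[[[0,0,1],0]]' |f
python3 -m jog '[[[0,0,1],0]]' |f
python3 -m jog '[[[0,0,1],0]]' |f
python3 -m jog '[[[0,0,1],0]]' |f
python3 -m jog '[[[0,0,1],0]]' |f
python3 -m jog '[[[0,0,1],0]]' |f
python3 -m jog '[[[0,0,1],0]]' |f
python3 -m jog '[[[0,0,1],0]]' |f
python3 -m jog '[[[0,0,1],0]]' |f
python3 -m jog '[[[0,0,1],0]]' |f
python3 -m jog '[[[0,0,1],0]]' |f
```

```text
t: 20.4 eef_pos: [0.5288, 0.0999, 0.0826] contact_force: [-1.6, 1.7, 5.8] 
t: 20.65 eef_pos: [0.529, 0.0958, 0.0826] contact_force: [-2.3, 0.9, 6.2] 
t: 20.73 eef_pos: [0.5291, 0.0949, 0.0826] contact_force: [-1.8, 1.1, 5.6] 
t: 20.82 eef_pos: [0.5292, 0.0939, 0.0826] contact_force: [-1.8, 1.8, 6.3] 
t: 20.9 eef_pos: [0.5292, 0.0929, 0.0826] contact_force: [-1.9, 1.6, 5.4] 
t: 20.98 eef_pos: [0.5293, 0.092, 0.0826] contact_force: [-1.9, 1.0, 5.2] 
t: 21.07 eef_pos: [0.5294, 0.0909, 0.0826] contact_force: [-1.6, 1.6, 5.8] 
t: 21.15 eef_pos: [0.5294, 0.0899, 0.0826] contact_force: [-2.4, 1.5, 6.1] 
t: 21.23 eef_pos: [0.5295, 0.0889, 0.0826] contact_force: [-1.7, 1.7, 5.8] 
t: 21.32 eef_pos: [0.5296, 0.088, 0.0826] contact_force: [-2.4, 1.7, 5.5] 
t: 21.4 eef_pos: [0.5296, 0.0869, 0.0826] contact_force: [-0.8, 1.4, 5.7] 
t: 21.48 eef_pos: [0.5297, 0.0859, 0.0826] contact_force: [-2.7, 1.2, 5.2] 
t: 21.57 eef_pos: [0.5298, 0.0849, 0.0826] contact_force: [-1.7, 1.7, 5.8] 
t: 21.65 eef_pos: [0.5298, 0.0839, 0.0826] contact_force: [-1.9, 2.5, 5.4] 
t: 21.73 eef_pos: [0.5299, 0.0829, 0.0826]
[... 918 characters left out ...]
rce: [-2.5, 6.2, 4.8] 
t: 22.82 eef_pos: [0.5306, 0.0716, 0.0826] contact_force: [-1.9, 5.8, 5.4] 
t: 22.9 eef_pos: [0.5307, 0.0706, 0.0826] contact_force: [-2.5, 4.4, 5.5] 
t: 22.98 eef_pos: [0.5307, 0.0695, 0.0826] contact_force: [-1.1, 5.1, 5.4] 
t: 23.07 eef_pos: [0.5308, 0.0684, 0.0826] contact_force: [-1.9, 4.3, 6.0] 
t: 23.15 eef_pos: [0.5309, 0.0672, 0.0826] contact_force: [-2.5, 3.9, 6.0] 
t: 23.23 eef_pos: [0.531, 0.066, 0.0826] contact_force: [-2.3, 3.2, 5.9] 
t: 23.32 eef_pos: [0.531, 0.0648, 0.0826] contact_force: [-2.1, 3.8, 5.9] 
t: 23.4 eef_pos: [0.5311, 0.0637, 0.0826] contact_force: [-2.7, 3.8, 5.9] 
t: 23.48 eef_pos: [0.5312, 0.0625, 0.0826] contact_force: [-1.9, 2.3, 5.7]
```

```bash
f(){ grep -E '^t:|eef|contact' | tr '\n' ' '; echo; }
python3 -m jog '[[[0,0,1],0]]' |f
python3 -m jog '[[[0,0,1],0]]' |f
python3 -m jog '[[[0,0,1],0]]' |f
python3 -m jog '[[[0,0,1],0]]' |f
python3 -m jog '[[[0,0,1],0],[[0,0,2],0],[[0,0,3],0],[[0,0,3],0]]' |f
python3 -m jog '[[[0,0,-1],0],[[0,0,-2],0]]' |f
python3 -m jog '[[[0,0,-1],0]]' |f
python3 -m jog '[[[0,0,-1],0]]' |f
python3 -m jog '[[[0,0,-1],0]]' |f
python3 -m jog '[[[0,0,-1],0]]' |f
python3 -m jog '[[[0,0,-1],0]]' |f
python3 -m jog '[[[0,0,-1],0]]' |f
python3 -m jog '[[[0,0,-1],0]]' |f
python3 -m jog '[[[0,0,-1],0]]' |f
python3 -m jog '[[[0,0,-1],0]]' |f
python3 -m jog '[[[0,0,-1],0]]' |f
python3 -m jog '[[[0,0,-1],0]]' |f
python3 -m jog '[[[0,0,-1],0]]' |f
python3 -m jog '[[[0,0,-1],0]]' |f
python3 -m jog '[[[0,0,-1],0]]' |f
python3 -m jog '[[[0,0,-1],0]]' |f
python3 -m jog '[[[0,0,-1],0]]' |f
python3 -m jog '[[[0,0,-1],0]]' |f
python3 -m jog '[[[0,0,-1],0]]' |f
python3 -m jog '[[[0,0,-1],0]]' |f
python3 -m jog '[[[0,0,-1],0]]' |f
python3 -m jog '[[[0,0,-1],0]]' |f
python3 -m jog '[[[0,0,-1],0]]' |f
python3 -m jog '[[[0,0,-1],0]]' |f
python3 -m jog '[[[0,0,-1],0]]' |f
python3 -m jog '[[[0,0,-1],0]]' |f
python3 -m jog '[[[0,0,-1],0]]' |f
python3 -m jog '[[[0,0,-1],0]]' |f
python3 -m jog '[[[0,0,-1],0]]' |f
python3 -m jog '[[[0,0,-1],0]]' |f
```

```text
t: 23.57 eef_pos: [0.5313, 0.0613, 0.0826] contact_force: [-1.9, 2.1, 5.5] 
t: 23.65 eef_pos: [0.5313, 0.0602, 0.0826] contact_force: [-2.6, 2.0, 6.1] 
t: 23.73 eef_pos: [0.5314, 0.059, 0.0826] contact_force: [-1.9, 1.0, 5.6] 
t: 23.82 eef_pos: [0.5315, 0.058, 0.0826] contact_force: [-1.7, 1.6, 6.1] 
t: 24.15 eef_pos: [0.5317, 0.0547, 0.0826] contact_force: [-2.2, 0.4, 6.3] 
t: 24.32 eef_pos: [0.5316, 0.0558, 0.0826] contact_force: [-1.1, -2.9, 6.5] 
t: 24.4 eef_pos: [0.5316, 0.0568, 0.0826] contact_force: [-1.4, -1.3, 5.3] 
t: 24.48 eef_pos: [0.5315, 0.0578, 0.0826] contact_force: [-2.2, -1.4, 6.5] 
t: 24.57 eef_pos: [0.5314, 0.0587, 0.0826] contact_force: [-1.7, -1.0, 5.4] 
t: 24.65 eef_pos: [0.5314, 0.0597, 0.0826] contact_force: [-0.5, -2.3, 6.5] 
t: 24.73 eef_pos: [0.5313, 0.0605, 0.0826] contact_force: [-1.6, -3.5, 6.5] 
t: 24.82 eef_pos: [0.5313, 0.0612, 0.0826] contact_force: [-2.1, -3.9, 6.7] 
t: 24.9 eef_pos: [0.5312, 0.0619, 0.0826] contact_force: [-1.2, -4.6, 6.9] 
t: 24.98 eef_pos: [0.5311, 0.0628, 0.0826] contact_force: [-1.8, -4.8, 6.4] 
t: 25.07 eef_pos: [0.5311, 0.06
[... 871 characters left out ...]
 -5.0, 8.0] 
t: 26.07 eef_pos: [0.5303, 0.0756, 0.0826] contact_force: [-2.1, -4.2, 7.9] 
t: 26.15 eef_pos: [0.5302, 0.0768, 0.0826] contact_force: [-0.9, -3.5, 6.6] 
t: 26.23 eef_pos: [0.5302, 0.078, 0.0826] contact_force: [-1.3, -3.2, 7.0] 
t: 26.32 eef_pos: [0.5301, 0.0792, 0.0826] contact_force: [-1.2, -2.5, 6.6] 
t: 26.4 eef_pos: [0.53, 0.0804, 0.0826] contact_force: [-1.6, -2.9, 7.1] 
t: 26.48 eef_pos: [0.5299, 0.0815, 0.0826] contact_force: [-2.5, -1.4, 6.7] 
t: 26.57 eef_pos: [0.5299, 0.0826, 0.0826] contact_force: [-1.3, -2.0, 6.5] 
t: 26.65 eef_pos: [0.5298, 0.0837, 0.0826] contact_force: [-2.1, -2.2, 5.8] 
t: 26.73 eef_pos: [0.5298, 0.0847, 0.0826] contact_force: [-1.7, -2.3, 5.8]
```

Run:
```python
import numpy as np
A=np.array([[829,.6],[821,2],[812,1.7],[805,3.7],[798,3.4],[790,4.4],[781,4.1],[773,5],[765,5.7],[756,6.1],[746,6],[736,5.2],[727,6.2],[716,5.8],[706,4.4],[695,5.1],[684,4.3],[672,3.9],[660,3.2],[648,3.8],[637,3.8],[625,2.3],[613,2.1],[602,2.0],[590,1.0]])
B=np.array([[587,1.0],[597,2.3],[605,3.5],[612,3.9],[619,4.6],[628,4.8],[635,5.2],[643,5.6],[653,5],[661,5.7],[670,5.2],[680,6.4],[690,5.9],[700,5.6],[711,5.3],[722,5.9],[734,4.5],[745,5.0],[756,4.2],[768,3.5],[780,3.2],[792,2.5],[804,2.9],[815,1.4],[826,2.0],[837,2.2]])
for S,b in((A,1.45),(B,1.7)):
    o=np.argsort(S[:,0]);S=S[o];e=S[:,1]-b
    print(np.trapezoid(e*S[:,0],S[:,0])/np.trapezoid(e,S[:,0]))
```

```text
721.4762165347702
693.8946516708473
```

```bash
f(){ grep -E '^t:|eef|contact' | tr '\n' ' '; echo; }
python3 -m jog '[[[0,0,1],0],[[0,0,2],0],[[0,0,3],0],[[0,0,4],0],[[0,0,5],0],[[0,0,6],0],[[0,0,7],0],[[0,0,8],0],[[0,0,9],0],[[0,0,10],0],[[0,0,11],0],[[0,0,12],0]]' |f
python3 -m jog '[[[0,0,1],0]]' |f
python3 -m jog '[[[0,0,1],0]]' |f
python3 -m jog '[[[0,0,0],0],[[0,0,0],0]]' |f
```

```text
t: 27.73 eef_pos: [0.5303, 0.0756, 0.0826] contact_force: [-2.5, 5.0, 5.3] 
t: 27.82 eef_pos: [0.5304, 0.0746, 0.0826] contact_force: [-3.2, 6.3, 4.8] 
t: 27.9 eef_pos: [0.5305, 0.0737, 0.0826] contact_force: [-2.3, 4.9, 5.2] 
t: 28.07 eef_pos: [0.5305, 0.0731, 0.0826] contact_force: [-2.1, 4.1, 6.2]
```

```bash
f(){ grep -E '^t:|eef|contact' | tr '\n' ' '; echo; }
python3 -m jog '[[[0,0,1],0]]' |f
python3 -m jog '[[[0,0,1],0],[[0,0,1],0],[[0,0,1],0]]' |f
python3 -m jog '[[[0,0,0],0],[[0,0,0],0]]' |f
```

```text
t: 28.15 eef_pos: [0.5305, 0.0725, 0.0826] contact_force: [-1.5, 5.8, 5.3] 
t: 28.4 eef_pos: [0.5306, 0.0708, 0.0826] contact_force: [-2.8, 3.6, 5.9] 
t: 28.57 eef_pos: [0.5306, 0.0707, 0.0826] contact_force: [-2.4, 2.9, 5.8]
```

```bash
f(){ grep -E '^t:|eef|contact' | tr '\n' ' '; echo; }
python3 -m jog '[[[0,0,-0.8],0],[[0,0,-0.8],0],[[0,0,-0.8],0]]' |f
python3 -m jog '[[[0,0,0],0],[[0,0,0],0]]' |f
```

```text
t: 28.82 eef_pos: [0.5306, 0.0708, 0.0826] contact_force: [-2.5, 1.5, 5.5] 
t: 28.98 eef_pos: [0.5306, 0.0708, 0.0826] contact_force: [-2.7, 1.5, 6.9]
```

```bash
f(){ grep -E '^t:|eef|contact|width' | tr '\n' ' '; echo; }
python3 -m jog '[[[0,0,-0.4],0],[[0,0,-0.4],0],[[0,0,-0.4],0]]' |f
python3 -m jog '[[[0,0,0],0],[[0,0,0],0]]' 45 |f
python3 -m jog '[[[0,0,0],0],[[0,0,0],0],[[0,0,0],0]]' 85 |f
python3 -m jog '[[[0,0,0],0],[[0,0,0],0]]' |f
```

```text
t: 29.23 eef_pos: [0.5307, 0.0708, 0.0826] contact_force: [-2.2, 1.1, 6.5] gripper_width: 0.341 
t: 29.4 eef_pos: [0.5304, 0.0704, 0.082] contact_force: [0.2, -0.0, -0.5] gripper_width: 0.526 
t: 29.65 eef_pos: [0.5305, 0.0706, 0.0821] contact_force: [-0.4, 0.0, 0.3] gripper_width: 0.924 
t: 29.82 eef_pos: [0.5305, 0.0707, 0.0823] contact_force: [-0.2, 0.0, -0.2] gripper_width: 0.993
```

Released. Rise straight up, clear, then look.

```bash
f(){ grep -E '^t:|eef|contact|width' | tr '\n' ' '; echo; }
python3 -m jog '[[[0,-5,0],0],[[0,-15,0],0],[[0,-30,0],0],[[0,-50,0],0],[[0,-75,0],0],[[0,-100,0],0],[[0,-125,0],0],[[0,-150,0],0],[[0,-160,0],0],[[0,-160,0],0]]' |f
python3 -m jog '[[[0,0,20],0],[[0,0,50],0],[[0,0,85],0],[[0,0,120],0],[[0,0,155],0],[[0,0,190],0],[[0,0,225],0],[[0,0,260],0],[[0,0,290],0],[[0,0,310],0],[[0,0,315],0],[[0,0,315],0],[[0,0,315],0]]' |f
python3 - <<'E'
from h import *
c=read_camera("top"); cv2.imwrite("pics/t3.png",c["img"][:,:,::-1])
H,W=c["depth"].shape; img=c["img"].astype(int)
R=cv2.Rodrigues(np.array(c["rvec"]))[0];t=np.array(c["tvec"])
u,v=np.meshgrid(np.arange(W),np.arange(H)); d=c["depth"]
P=np.stack([(u-c["cx"])/c["fx"]*d,(v-c["cy"])/c["fy"]*d,d],-1); P=(P-t)@R
k=(u>165)&(u<330)&(v>140)&(v<205)&(P[...,2]>.108)&(P[...,2]<.135); print("knob",k.sum(),P[k].mean(0))
m=(u>183)&(u<292)&(v>140)&(v<205)&(abs(P[...,2]-.062)<.003)&(img.min(-1)>90)
pts=np.array([onz(c,a,b,.062)[:2] for a,b in zip(u[m],v[m])]).astype(np.float32); print("plate",m.sum(),cv2.minAreaRect(pts))
print(get_obs()["t"])
E
```

```text
t: 30.65 eef_pos: [0.5322, 0.0711, 0.2458] contact_force: [-0.2, 0.1, 0.9] gripper_width: 0.998 
t: 31.73 eef_pos: [0.5506, -0.2423, 0.2412] contact_force: [-0.2, 0.9, -0.0] gripper_width: 0.994 
knob 96 [0.52923426 0.0694903  0.12032551]
plate 732 ((0.5297171473503113, 0.06978115439414978), (0.13857406377792358, 0.08884698152542114), 3.7258925437927246)
31.7833
```

View pics/t3.png

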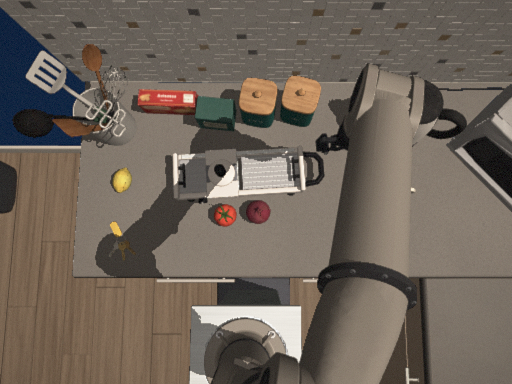

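Run:
```python
from h import *
c=read_camera("scene"); cv2.imwrite("pics/s3.png",c["img"][:,:,::-1])
o=get_obs(); print(o["contact_force"],o["joint_torque"])
```

```text
[-0.48563515  0.4836429   0.44055537] [ 7.58445784e-01 -5.09448874e+01  5.53171970e-01 -2.75695091e+01
  5.46881044e-02  8.25341831e-04 -5.02738432e-03]
```

View pics/s3.png

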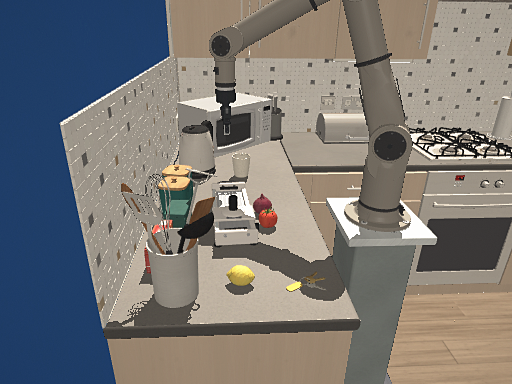

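The scene view shows the gripper hanging free at about (228,130). The holder, with its knob at about (233,200), stands alone, and the tomato, onion, lemon and mug are where they were. I'm handing the job in.

```bash
python3 -c "
from station import *
print(hand_in()); print(get_obs()['t'])"
```

```text
the job is handed in; nothing more can be done
None
the job is handed in; nothing more can be done
```

The holder now stands on the tight spot, about 49–50 mm from mid-travel towards the far (+y) end. The gripper is open and clear of everything, and I handed in at about 32 s.

- **Stroke:** I moved the holder by its knob at 12–24 mm/s, first to the buffer at the loop-handle end, then to the far one. The wrist force peaked at about 8.6 N at each end. I put the compression at roughly 2.5–3 mm, well short of the 7 mm ram limit.
- **Tight spot:** The drag rose from about 1.5 N to about 6 N between TCP y of roughly 60 and 84 mm.
    - The two directions disagreed by about 3 mm: the centre of the drag came out at 69.4 mm moving towards +y and 72.1 mm moving towards -y.
    - I took their middle, about 71 mm, as the centre, and eased the arm's push to about 1 N before letting go.
- **Last checks:** The arm read 70.8 mm just before release. The top camera afterwards put the knob and plate at 69.5–69.8 mm, so the holder may sit about 1–1.5 mm short of that centre. I did not correct this, because the camera is only good to about 2 mm. In the last pictures the tomato, onion, lemon and mug look untouched.

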